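Turn the row of hand planes round for the left-handed luthier

TASK

A left-handed luthier takes over this bench: move the four small hand planes from the cork pads of the dark board into the four stalls of the empty tray, in the reverse order, so that seen from the same side the plane at the left end of the board ends at the right end of the tray, and so on along the row. Each plane must lie upright and flat on the floor of its own stall, lengthwise, either way round.

Things in the scene. Friction and masses are not known exactly. Their poses are not given: they have to be found in the camera images.
- square_plane_mid (a point): plain box-shaped plane of mid-brown wood, 80 long x 38 wide (mm); body 40 mm high, knob, ball or blade to at most 66 mm. Point: its centre, 20 mm above the sole; x lengthwise to the nose, y across, z up. Loose, 0.13 to 0.4 kg; take it across the width from above, in the middle.
- round_plane_mid (a point): brass finger plane with half-round ends, 66 long x 30 wide, its straight parallel sides are the middle 36 of its length (mm); body 40 mm high, knob, ball or blade to at most 66 mm. Point: its centre, 20 mm above the sole; x lengthwise to the nose, y across, z up. Loose, 0.13 to 0.4 kg; take it across the width from above, in the middle.
- horn_plane_mid (a point): pale wooden plane with a dark turned knob standing on its nose (22 across, 28 on the +x side of the centre), 84 long x 32 wide (mm); body 40 mm high, knob, ball or blade to at most 66 mm. Point: its centre, 20 mm above the sole; x lengthwise to the nose, y across, z up. Loose, 0.13 to 0.4 kg; take it across the width from above, in the middle.
- tail_plane_mid (a point): steel plane with a pointed nose and a wooden ball (24 across) on its heel, 67 long (31 ahead of the centre, 36 behind) x 35 wide, sides parallel to 14 ahead of the centre (mm); body 40 mm high, knob, ball or blade to at most 66 mm. Point: its centre, 20 mm above the sole; x lengthwise to the nose, y across, z up. Loose, 0.13 to 0.4 kg; take it across the width from above, in the middle.
- rest_1: flat cork pad on the source board, 100 x 50 x 6 mm, fixed, all four alike; the square plane stands on it at the start (nothing else marks it). Origin under its centre, x along the 100 mm length, y along the row.
- rest_2: flat cork pad on the source board, 100 x 50 x 6 mm, fixed, all four alike; the round plane stands on it at the start (nothing else marks it). Origin under its centre, x along the 100 mm length, y along the row.
- rest_3: flat cork pad on the source board, 100 x 50 x 6 mm, fixed, all four alike; the horn plane stands on it at the start (nothing else marks it). Origin under its centre, x along the 100 mm length, y along the row.
- rest_4: flat cork pad on the source board, 100 x 50 x 6 mm, fixed, all four alike; the tail plane stands on it at the start (nothing else marks it). Origin under its centre, x along the 100 mm length, y along the row.
- source_board: dark wooden board, 118 (x) x 339 (y) x 8 mm, fixed flat on the bench, carrying the four cork pads in a row along its y: pad centres at y = 127.5, 42.5, -42.5, -127.5 mm, in shuffled order. Origin at the centre of its underside.
- tray: wooden tray (brown walls, pale floors), 118 (x) x 339 (y) x 15 mm, fixed flat on the bench left or right of the board, x and y within 0.4 rad of the board's. Four stalls along its y, centres at y = 127.5, 42.5, -42.5, -127.5 mm, x = 0: open recesses 100 (x) x 56 (y) mm, floor 8 mm above the underside, walls 7 mm high round them (29 thick between stalls). Origin: centre of the underside.
There are look-alikes about, which are no part of the job. Leave any green or pink look-alike of the part that bears square_plane_mid alone.

How it is judged:
By the outcome, as a careful person would: the job done as asked, in the order asked, and still so for the second after the job is handed in, with the robot touching nothing.
It also fails if it takes over 112 s, if anything falls off the work surface, if the arm or the gripper's body presses on something with over 40 N, if the wrist force passes 120 N, or if a joint passes its speed limit or range.

ROBOT

A 6-joint arm with a two-finger parallel gripper is mounted at the origin on the work surface. World frame = base frame: x ahead of the robot, y to its left, z up, the work surface at z = 0. Lengths are in mm, angles in rad, forces in N, time in s.
With the tool pointing down it reaches from about 325 to 900 mm from the base axis. Payload 6.1 kg.
Tool frame: the origin (TCP) lies midway between the tips of the shut fingers; the grasp point (between the pads) lies 19 mm behind it; x points along the fingers, y is the direction in which the jaws open and shut, and the axes are right-handed (so a half turn about x gives the same grasp; the last joint's range is limited). The gripper opens to 85 mm and grips with 20 to 120 N. Pads are 22 mm wide; open, the fingers measure 114 mm over their backs; the gripper's body (76 mm by 85 mm) begins 54 mm behind the grasp point. The pads swing forward as they close: fully open they stand 13 mm farther back than shut.
Start: joints at [-0.126, 0.22, 1.526, -0, 1.395, -0.126], TCP at [624.993, -0.003, 231.3] pointing down, gripper open.
Joint ranges: [-2.98, 2.98], [-0.91, 2.08], [0.09, 2.57], [-1.24, 4.39], [0.2, 2.65], [-2.68, 2.68]. Speed limits (rad/s): [2.57, 2.57, 3.01, 3.14, 3.14, 3.14].

INTERFACE

Orientations are given as a unit quaternion [w, x, y, z].
In Python, from plant import bot gives the robot as it stands. The module is installed in compiled form; this text tells all that it offers. Calls block until the motion is done:
- bot.move_pose(position, orientation): joint-space move of the TCP to a pose.
- bot.movel(position, rotation=None, vel=150): straight line of the TCP; rotation=None keeps the orientation; vel is the mean speed in mm/s.
- bot.goto_joints(angles): joint-space move.
- bot.command_gripper(opening, newtons=None): finger opening in mm; newtons is the grip in N (None keeps the last); returns when the fingers have stopped.
- bot.sleep(seconds).
- bot.solve_ik(position, orientation): joint angles nearest the present ones, or None.
- bot.observe(): the state.
- bot.get_image(name): name is "scene" or "side" or "wrist"; returns the picture (400x640x3 uint8, red, green, blue); there is no depth.
- bot.camera_model(name): a dict with "fx", "fy", "cx", "cy" (pixels), "dist_coeffs" ([k1, k2, p1, p2, k3] as OpenCV has them; the pictures are not rectified), "rvec" (rotation vector, rad) and "tvec" (3), from world to camera coordinates, as OpenCV has them; the wrist camera has in their place "hand_eye" (4x4, takes a point from camera to tool coordinates, whose origin is the TCP and whose axes are the tool frame's). Camera axes: x right, y down, z forward; pixel columns grow to the right and rows downward; lengths in mm; the calibration is good to about 2 mm. A picture is of the moment at which its call begins: read the wrist's pose just before it. camera_model takes no time and is no camera call.
A pose or a line that the arm cannot do raises bot.Unreachable and nothing moves.
- bot.finish_job(): hands the job in, once; it reports no verdict.
The state is a dict: "time_s": time; "qpos": joint angles; "joint_vel": joint speeds; "joint_efforts": joint torques, N m; "ee_pos": TCP position; "tcp_rot": TCP orientation; "contact_force": force on the tool from outside, world axes, zero at the start; "ft_torque": the same for the moment, N m; "grip_width": finger opening in mm.
Only numpy, scipy, OpenCV 4.12 (cv2) and the standard library are available. Lean on these libraries where they do the work, as an engineer would, in place of code of your own. Each camera call takes 0.05 s, during which the arm holds its last target.

## Working session

There is one attempt and no reset: what is moved stays moved. The work goes in short steps, each a Python script; the robot and the scene stay as the last script left them, time stands still between calls to the robot, and variables do not carry over. Pictures are saved under pics/ and viewed, and the job is handed in when it is done.

```bash
mkdir -p pics
cat > h.py <<'E'
import numpy as np, cv2
from plant import bot
def save(img,n): cv2.imwrite('pics/'+n,cv2.cvtColor(img,cv2.COLOR_RGB2BGR))
E
python3 - <<'E'
from h import *
for n in ("scene","side","wrist"):
    save(bot.get_image(n),n+"0.png"); m=bot.camera_model(n); print(n,m)
s=bot.observe();print(s)
np.savez('w0.npz',p=s['ee_pos'],r=s['tcp_rot'])
E
```

```text
scene {'fx': 519.5693758660616, 'fy': 519.5693758660616, 'cx': 319.20837284264275, 'cy': 195.18297510397088, 'dist_coeffs': array([0.05376153, 0.        , 0.        , 0.        , 0.        ]), 'rvec': array([ 1.97409621,  1.01819423, -0.55659887]), 'tvec': array([-320.52263206, -178.53836574, 1765.85873624])}
side {'fx': 393.8788489831373, 'fy': 393.8788489831373, 'cx': 316.8838210888214, 'cy': 205.47968652343135, 'dist_coeffs': array([0.03181075, 0.        , 0.        , 0.        , 0.        ]), 'rvec': array([ 0.76805286, -2.41687461,  1.287751  ]), 'tvec': array([466.76960651, 217.32786055, 649.67067148])}
wrist {'fx': 308.9517011586498, 'fy': 308.9517011586498, 'cx': 321.47912084703603, 'cy': 200.03380680512927, 'dist_coeffs': array([-0.04612851,  0.        ,  0.        ,  0.        ,  0.        ]), 'hand_eye': array([[-1.37245329e-03, -2.83664807e-01,  9.58922517e-01,
        -1.41996078e+02],
       [ 9.99999024e-01, -1.36881108e-04,  1.39075220e-03,
         7.78764338e-01],
       [-2.63249077e-04,  9.58923489e-01,  2.83664718e-01,
        -7.17832657e+01],
       [ 0.00000000e+00,  0.00000000e+00,  0.00000000e+00,
         1.00000000e+00]])}
{'time_s': 0.15, 'qpos': array([-1.26127456e-01,  2.21053680e-01,  1.52734247e+00,  3.41712019e-06,
        1.39468940e+00, -1.26087288e-01]), 'joint_vel': array([-0.0003859 , -0.00261902, -0.00184677, -0.00172113,  0.00034481,
        0.00039575]), 'joint_efforts': array([ 5.24838761e-04, -4.97483325e+01, -3.89904678e+01, -1.73041117e-04,
        7.14129725e-03, -8.50862284e-05]), 'ee_pos': array([6.24541505e+02, 3.82820505e-02, 2.30448236e+02]), 'tcp_rot': array([ 0.49957174,  0.49968767,  0.5004076 , -0.50033243]), 'contact_force': array([-0.41353015,  0.39938247,  0.29850043]), 'ft_torque': array([ 0.0878269 , -0.02359852, -0.00584191]), 'grip_width': 85.2734112724249}
```

View pics/scene0.png

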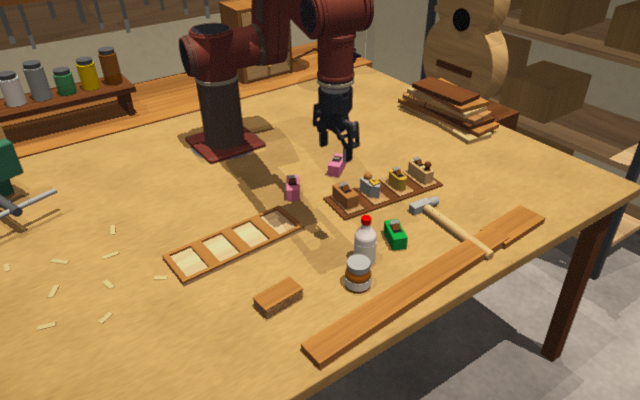

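View pics/side0.png

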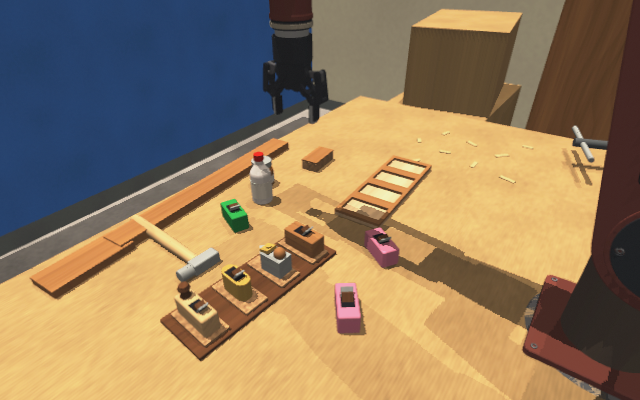

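View pics/wrist0.png

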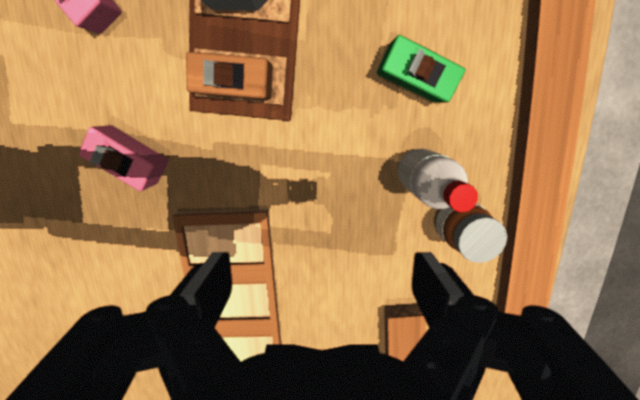

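The scene view shows the board with, from left to right, square (346,195), tail (371,185), round (398,178) and horn (421,170). The empty tray is at (235,243). The look-alikes are two pink planes at (293,187) and (337,163) and a green one at (395,234), all off the board. The brown block at (277,297) is a plain offcut. The mid-brown plane standing on a pad is the square one. I'll localize roughly first, then do wrist views from above.

```bash
cat >> h.py <<'E'
from scipy.spatial.transform import Rotation as R
def Rq(q): return R.from_quat([q[1],q[2],q[3],q[0]]).as_matrix()
def qR(M):
    a=R.from_matrix(M).as_quat(); return np.array([a[3],a[0],a[1],a[2]])
def campose(name,p=None,q=None):
    m=bot.camera_model(name)
    if name=='wrist':
        H=m['hand_eye']; Rt=Rq(q); return m,Rt@H[:3,:3],Rt@H[:3,3]+p
    A=cv2.Rodrigues(m['rvec'])[0]; return m,A.T,-A.T@m['tvec']
def KD(m): return np.array([[m['fx'],0,m['cx']],[0,m['fy'],m['cy']],[0,0,1.]]),m['dist_coeffs']
def pix2w(uv,z,name,p=None,q=None):
    m,Rc,C=campose(name,p,q);K,D=KD(m)
    u=cv2.undistortPoints(np.array(uv,float).reshape(-1,1,2),K,D).reshape(-1,2)
    d=np.c_[u,np.ones(len(u))]@Rc.T
    z=np.broadcast_to(np.asarray(z,float),len(u))
    return C+d*((z-C[2])/d[:,2])[:,None]
def w2pix(P,name,p=None,q=None):
    m,Rc,C=campose(name,p,q);K,D=KD(m)
    A=Rc.T
    return cv2.projectPoints(np.array(P,float).reshape(-1,1,3),cv2.Rodrigues(A)[0],-A@C,K,D)[0].reshape(-1,2)
def downR(th):  # tool x down, jaw (tool y) at world angle th
    x=np.array([0,0,-1.]);y=np.array([np.cos(th),np.sin(th),0]);return np.c_[x,y,np.cross(x,y)]
E
python3 - <<'E'
from h import *
pr=lambda a:print(np.round(a))
print('board',);pr(pix2w([(324,196),(330,214),(441,187),(425,166)],8,'scene'))
print('tray');pr(pix2w([(164,257),(182,280),(304,227),(287,208)],15,'scene'))
print('pink,green,bottle,jar,hammer');pr(pix2w([(293,187),(337,163),(395,234),(364,262),(358,285),(423,205)],10,'scene'))
w=np.load('w0.npz');print(np.round(Rq(w['r']),2))
print('wrist square');pr(pix2w([(228,76)],54,'wrist',w['p'],w['r']));pr(pix2w([(228,240)],15,'wrist',w['p'],w['r']))
print(campose('wrist',w['p'],w['r']))
E
```

```text
board
[[471.  78.   8.]
 [551.  41.   8.]
 [633. 378.   8.]
 [521. 425.   8.]]
tray
[[ 465. -390.   15.]
 [ 566. -387.   15.]
 [ 565.  -53.   15.]
 [ 467.  -43.   15.]]
pink,green,bottle,jar,hammer
[[382.  30.  10.]
 [348. 216.  10.]
 [720. 123.  10.]
 [757.  -9.  10.]
 [810. -69.  10.]
 [670. 270.  10.]]
[[-0.  1. -0.]
 [ 0. -0. -1.]
 [-1. -0. -0.]]
wrist square
[[535. 103.  54.]]
[[508. -86.  15.]]
({'fx': 308.9517011586498, 'fy': 308.9517011586498, 'cx': 321.47912084703603, 'cy': 200.03380680512927, 'dist_coeffs': array([-0.04612851,  0.        ,  0.        ,  0.        ,  0.        ]), 'hand_eye': array([[-1.37245329e-03, -2.83664807e-01,  9.58922517e-01,
        -1.41996078e+02],
       [ 9.99999024e-01, -1.36881108e-04,  1.39075220e-03,
         7.78764338e-01],
       [-2.63249077e-04,  9.58923489e-01,  2.83664718e-01,
        -7.17832657e+01],
       [ 0.00000000e+00,  0.00000000e+00,  0.00000000e+00,
         1.00000000e+00]])}, array([[ 9.99999969e-01,  2.43887022e-04, -4.06491285e-05],
       [ 2.22358943e-04, -9.58977684e-01, -2.83481486e-01],
       [-1.08119063e-04,  2.83481469e-01, -9.58977708e-01]]), array([625.53344708,  71.7943745 , 372.45671935]))
```

Run:
```python
from h import *
for th in (np.pi/2+.2,-np.pi/2+.2):
  for P in ([575,228,250],[560,-215,250],[510,100,60],[510,-380,60],[600,360,60]):
    print(round(th,2),P,np.round(bot.solve_ik(P,qR(downR(th))),2))
th=np.pi/2
for i,P in enumerate(([580,228,250],[560,-215,250])):
    bot.move_pose(P,qR(downR(th+(.25 if i==0 else 0)))); bot.sleep(.3)
    s=bot.observe(); np.savez(f'w{i+1}.npz',p=s['ee_pos'],r=s['tcp_rot']); save(bot.get_image('wrist'),f'wrist{i+1}.png'); print(s['time_s'],s['ee_pos'])
```

```text
1.77 [575, 228, 250] [ 0.25  0.19  1.52 -0.    1.43 -1.52]
1.77 [560, -215, 250] [-0.5   0.15  1.57 -0.    1.42 -2.27]
1.77 [510, 100, 60] [ 0.04  0.17  1.94 -0.    1.04 -1.73]
1.77 [510, -380, 60] [-0.76  0.42  1.62 -0.    1.1  -2.54]
1.77 [600, 360, 60] [ 0.43  0.55  1.44 -0.    1.16 -1.34]
-1.37 [575, 228, 250] [ 0.25  0.19  1.52 -0.    1.43  1.62]
-1.37 [560, -215, 250] [-0.5   0.15  1.57 -0.    1.42  0.87]
-1.37 [510, 100, 60] [ 0.04  0.17  1.94 -0.    1.04  1.41]
-1.37 [510, -380, 60] [-0.76  0.42  1.62 -0.    1.1   0.61]
-1.37 [600, 360, 60] [ 0.43  0.55  1.44 -0.    1.16  1.8 ]
1.75 [580.1918289  227.46735456 249.96491152]
3.725 [ 560.26433375 -214.3004702   249.99712275]
```

View pics/wrist1.png

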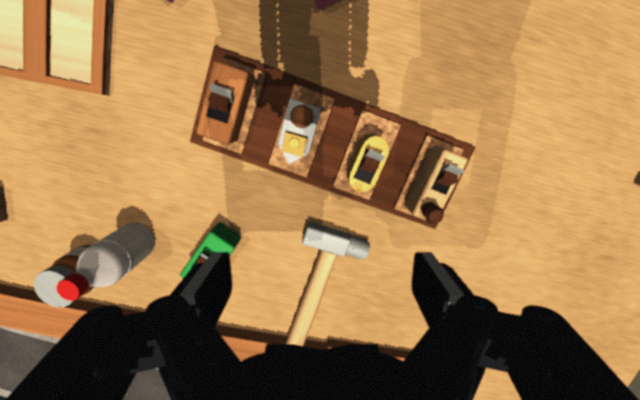

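View pics/wrist2.png

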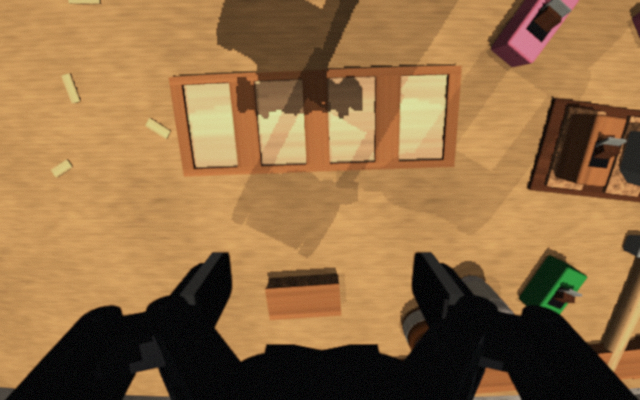

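Run:
```python
import cv2
a=cv2.imread('pics/wrist1.png')[35:240,180:485]; cv2.imwrite('pics/c1.png',cv2.resize(a,None,fx=2.6,fy=2.6,interpolation=cv2.INTER_CUBIC))
b=cv2.imread('pics/wrist2.png')[55:190,160:475]; cv2.imwrite('pics/c2.png',cv2.resize(b,None,fx=2.5,fy=2.5,interpolation=cv2.INTER_CUBIC))
```

```text
(no output)
```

View pics/c1.png

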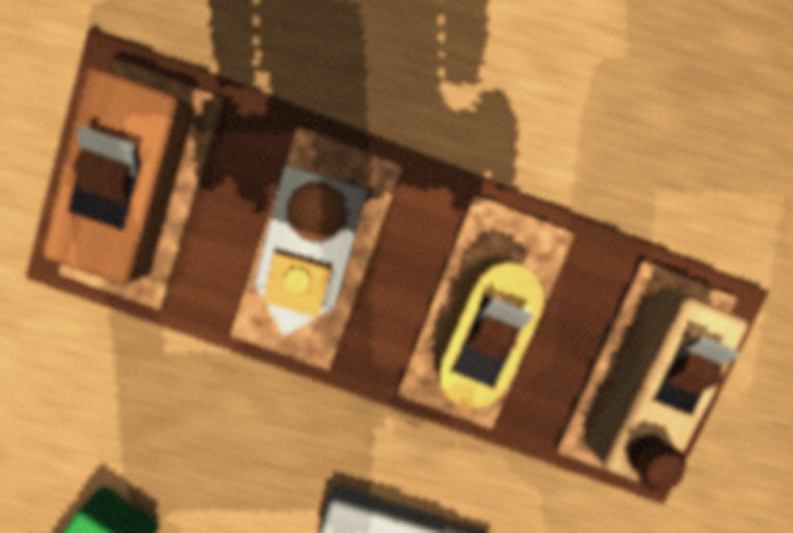

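View pics/c2.png

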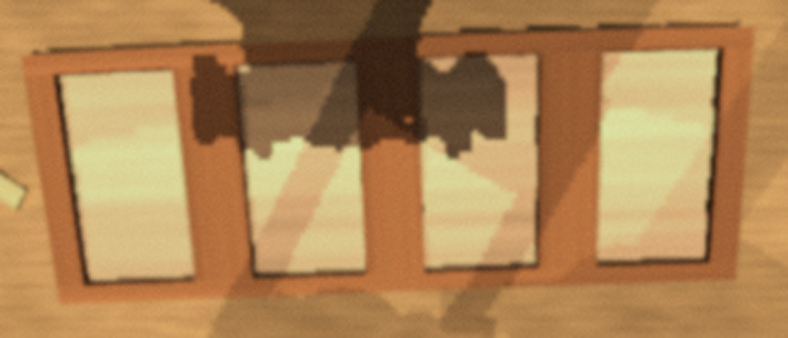

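Run:
```python
import cv2,numpy as np
g=cv2.imread('pics/wrist1.png')
f=5.5
T=[]
for (x,y) in [(190,55),(270,80),(340,125),(400,135)]:
    T.append(cv2.resize(g[y:y+100-(0),x:x+72],(396,550),interpolation=cv2.INTER_CUBIC))
cv2.imwrite('pics/z1.png',np.hstack(T[:2]));cv2.imwrite('pics/z2.png',np.hstack(T[2:]))
```

```text
(no output)
```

View pics/z1.png

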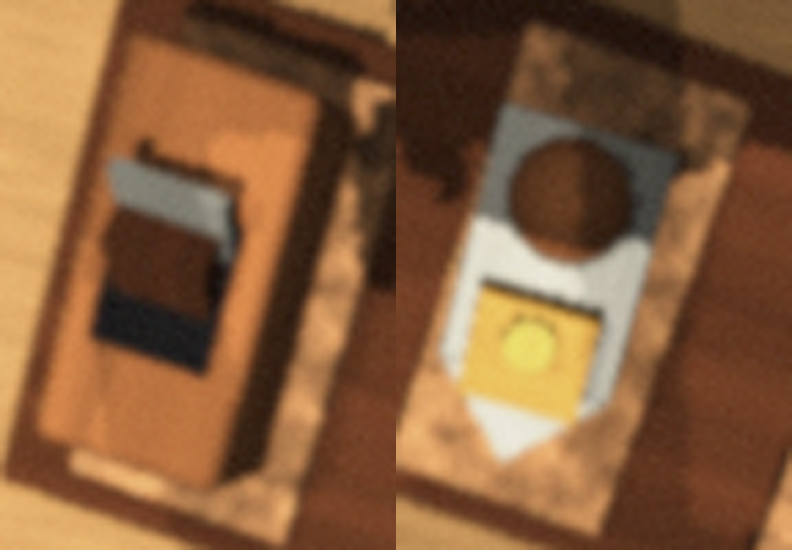

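View pics/z2.png

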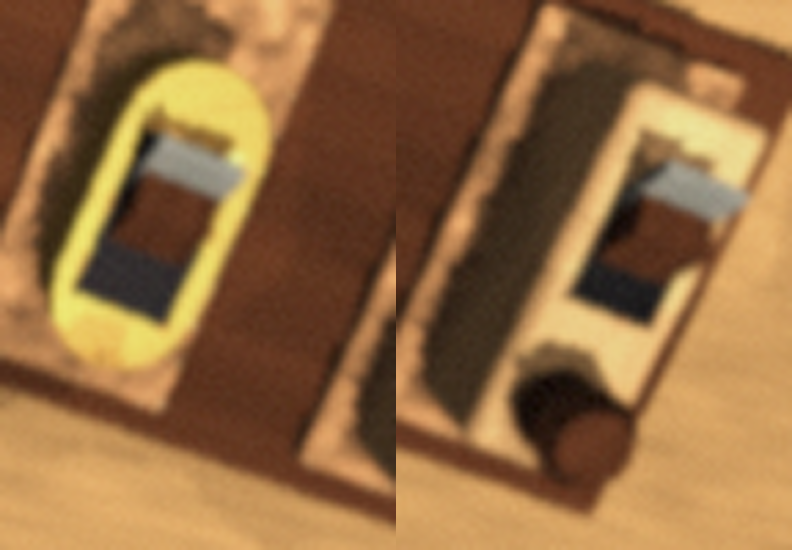

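```bash
cat > fit.py <<'E'
from h import *
from scipy.optimize import least_squares
w1=np.load('w1.npz');w2=np.load('w2.npz')
def un(pts,o,f): return np.array(pts,float)/f+np.array(o)-0.5+0.5/f
def fit(model,W,nm):
    model=np.array(model,float);W=W[:,:2]
    # similarity w/o scale (Kabsch)
    a=model-model.mean(0);b=W-W.mean(0);U,S,V=np.linalg.svd(a.T@b);d=np.sign(np.linalg.det(V.T@U.T))
    M=V.T@np.diag([1,d])@U.T;t=W.mean(0)-M@model.mean(0)
    res=np.linalg.norm((M@model.T).T+t-W,axis=1)
    th=np.arctan2(M[1,0],M[0,0]);print(nm,np.round(t,1),round(th,3),'res',np.round(res,1));return t,th
pw=lambda pts,z,w:pix2w(pts,z,'wrist',w['p'],w['r'])
B=fit([(-59,-169.5),(59,-169.5),(59,169.5),(-59,169.5)],pw(un([(92,28),(28,274),(665,500),(767,292)],(180,35),2.6),8,w1),'board')
T=fit([(-59,-169.5),(59,-169.5),(59,169.5),(-59,169.5)],pw(un([(24,57),(62,300),(736,277),(753,28)],(160,55),2.5),15,w2),'tray')
z=54
P={}
P['square']=fit([(-40,-19),(-40,19),(40,19),(40,-19)],pw(un([(125,38),(325,95),(215,490),(38,437)],(190,55),5.5),z,w1),'square')
P['tail']=fit([(-36,-17.5),(-36,17.5),(14,-17.5),(14,17.5),(31,0)],pw(un([(110,103),(284,160),(49,355),(214,405),(107,462)],(270,80),5.5),z,w1),'tail')
c=pw(un([(161,215)],(340,125),5.5),z,w1)[0]
d=pw(un([(270,150),(185,335),(125,100),(55,270)],(340,125),5.5),z,w1);v=d[1]-d[0]+d[3]-d[2]
P['round']=(c[:2],np.arctan2(v[1],v[0]));print('round',P['round'])
P['horn']=fit([(-42,-16),(-42,16),(42,-16)],pw(un([(244,83),(369,128),(72,432)],(400,135),5.5),z,w1),'horn')
def loc(F,y):
    t,th=F;return t+np.array([-np.sin(th),np.cos(th)])*y
if __name__=='__main__':
    for y in(-127.5,-42.5,42.5,127.5): print(y,np.round(loc(B,y)),np.round(loc(T,y)))
    # check drawn on scene and side
    for n in('scene','side'):
        im=bot.get_image(n)
        def poly(F,rect,z,c):
            t,th=F;M=np.array([[np.cos(th),-np.sin(th)],[np.sin(th),np.cos(th)]])
            q=np.c_[(M@np.array(rect,float).T).T+t,np.full(len(rect),z)]
            cv2.polylines(im,[np.round(w2pix(q,n)*16).astype(int).reshape(-1,1,2)],True,c,1,shift=4)
        R_=lambda a,b:[(-a,-b),(a,-b),(a,b),(-a,b)]
        poly(B,R_(59,169.5),8,(255,0,0));poly(T,R_(59,169.5),15,(255,0,0))
        for k,(a,b) in dict(square=(40,19),tail=(33,17.5),round=(33,15),horn=(42,16)).items(): poly(P[k],R_(a,b),54,(0,0,255))
        cr=im[140:300,140:460] if n=='scene' else im[140:360,140:460]
        save(cv2.resize(cr,None,fx=2.4,fy=2.4,interpolation=cv2.INTER_CUBIC),f'ov_{n}.png')
E
python3 fit.py
```

```text
board [547.  234.3] -0.103 res [3.  2.4 2.8 3.3]
tray [ 504.4 -220.4] 0.038 res [1.7 2.1 1.2 2. ]
square [532.  105.9] -0.074 res [2.3 0.6 2.3 1.2]
tail [545.8 190.8] -0.041 res [0.1 0.8 0.9 0.4 0.2]
round (array([555.02974588, 274.7705017 ]), np.float64(-0.12357795357110098))
horn [560.8 360.5] -0.104 res [2.7 2.5 3.1]
-127.5 [534. 107.] [ 509. -348.]
-42.5 [543. 192.] [ 506. -263.]
42.5 [551. 277.] [ 503. -178.]
127.5 [560. 361.] [500. -93.]
```

View pics/ov_scene.png

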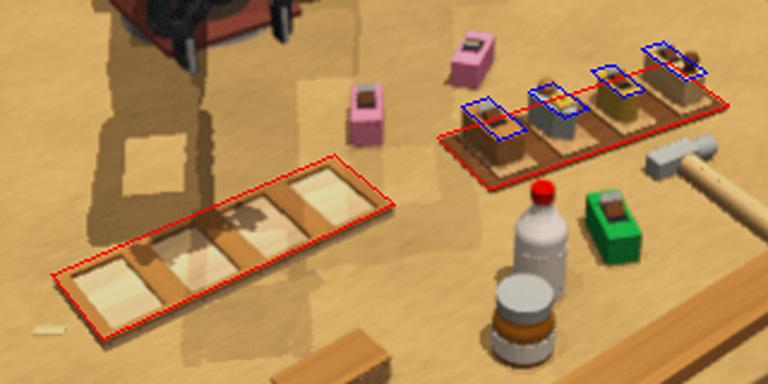

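View pics/ov_side.png

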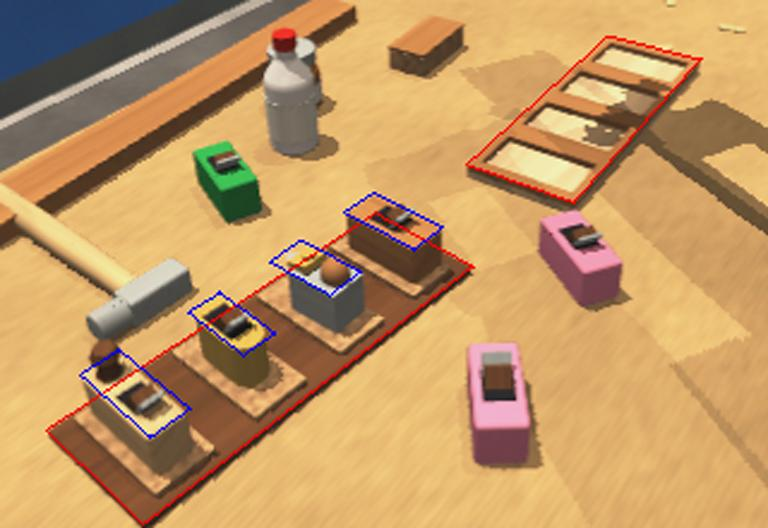

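The overlays agree in all three views, so I'll pick the brown square plane now. It is at scene (346,195), on the board and clearly neither pink nor green.

```bash
cat > pp.py <<'E'
from fit import *
Wd=dict(square=38,tail=35,round=30,horn=32)
def pick(k):
    t,a=P[k];q=qR(downR(a-np.pi/2))
    bot.command_gripper(Wd[k]+28,45)
    bot.move_pose([*t,130],q); bot.movel([*t,22],vel=110); bot.sleep(.15)
    s=bot.observe();print(k,'at',np.round(s['ee_pos'],1),s['contact_force'].round(1))
    bot.command_gripper(10,45); s=bot.observe();print('w',s['grip_width'],s['contact_force'].round(1))
    bot.movel([*t,150],vel=150);bot.sleep(.1);s=bot.observe();print('w',s['grip_width'],s['contact_force'].round(1),s['time_s'])
def place(k,y):
    t=loc(T,y);a=T[1];q=qR(downR(a-np.pi/2))
    bot.move_pose([*t,150],q);bot.movel([*t,45],vel=140);bot.movel([*t,17],vel=50);bot.sleep(.2)
    s=bot.observe();print('down',np.round(s['ee_pos'],1),s['contact_force'].round(1),s['grip_width'])
    bot.command_gripper(Wd[k]+14);bot.movel([*t,60],vel=70);bot.movel([*t,150],vel=150)
    s=bot.observe();print(s['time_s'],s['contact_force'].round(1))
E
python3 - <<'E'
from pp import *
pick('square'); save(bot.get_image('side'),'g1.png')
E
```

```text
board [547.  234.3] -0.103 res [3.  2.4 2.8 3.3]
tray [ 504.4 -220.4] 0.038 res [1.7 2.1 1.2 2. ]
square [532.  105.9] -0.074 res [2.3 0.6 2.3 1.2]
tail [545.8 190.8] -0.041 res [0.1 0.8 0.9 0.4 0.2]
round (array([555.02975208, 274.77107442]), np.float64(-0.12357807618695878))
horn [560.8 360.5] -0.104 res [2.7 2.5 3.1]
square at [532.8 106.   22.9] [0.1 0.2 0.1]
w 37.231171151619755 [ 0.5 -0.1  4.3]
w 37.139089506099445 [ 0.2  0.7 -2.4] 10.1083
```

View pics/g1.png

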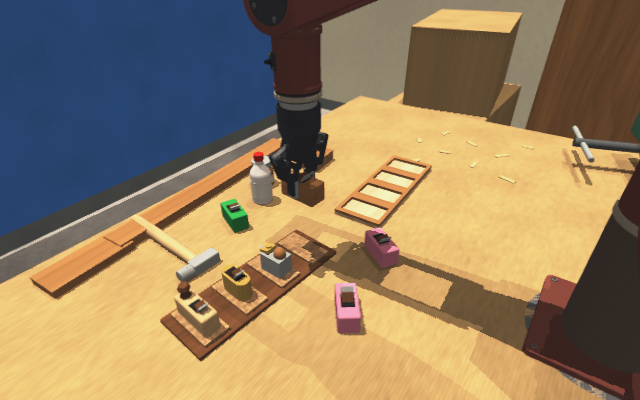

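The square plane is held level in the gripper at side (303,190), and its pad is empty. Placing it now.

```bash
python3 - <<'E' | tail -3
from pp import *
place('square',127.5); save(bot.get_image('side')[100:340,140:460],'p1.png')
E
python3 -c "
import cv2;a=cv2.imread('pics/p1.png');cv2.imwrite('pics/p1b.png',cv2.resize(a,None,fx=2.4,fy=2.4,interpolation=cv2.INTER_CUBIC))"
```

```text
horn [558.2 360.2] -0.105 res [2.7 2.5 3.2]
down [497.  -92.7  16.7] [ 0.6 -0.1 -2.1] 37.448017433060784
14.6 [-0.7 -0.4 -0.1]
```

View pics/p1b.png

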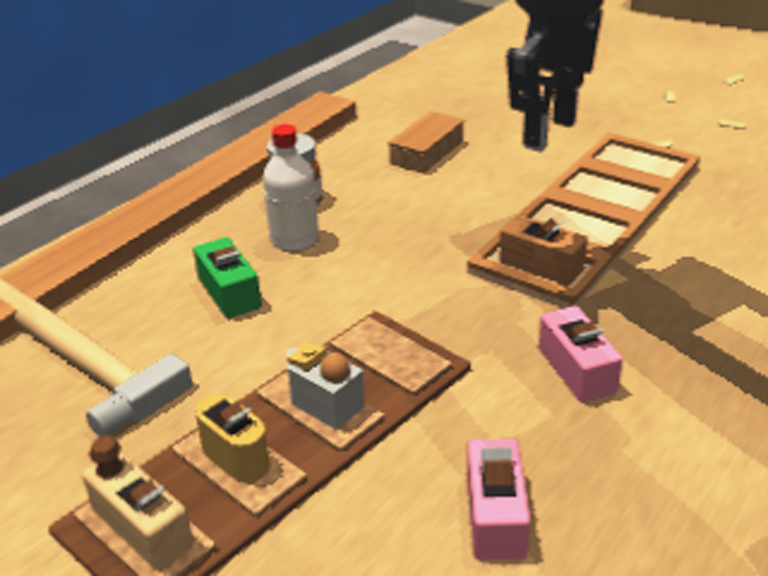

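The square plane sits in the tray's near stall. The fit shifted about 2.6 mm between runs although the pixels are the same, so I'll check whether the camera model varies.

```bash
python3 - <<'E'
from h import *
for i in range(3): print(bot.camera_model('wrist')['hand_eye'][:3].round(4).tolist())
for n in('scene','side'): print(n,bot.camera_model(n)['rvec'],bot.camera_model(n)['tvec'])
save(cv2.resize(bot.get_image('scene')[140:300,140:460],None,fx=2.4,fy=2.4,interpolation=cv2.INTER_CUBIC),'p1s.png')
E
python3 fit.py | head -7; python3 fit.py|head -7
```

```text
[[0.0007, -0.283, 0.9591, -141.9972], [1.0, 0.0005, -0.0006, 0.5966], [-0.0003, 0.9591, 0.283, -73.108]]
[[0.0007, -0.283, 0.9591, -141.9972], [1.0, 0.0005, -0.0006, 0.5966], [-0.0003, 0.9591, 0.283, -73.108]]
[[0.0007, -0.283, 0.9591, -141.9972], [1.0, 0.0005, -0.0006, 0.5966], [-0.0003, 0.9591, 0.283, -73.108]]
scene [ 1.97409621  1.01819423 -0.55659887] [-320.52263206 -178.53836574 1765.85873624]
side [ 0.76805286 -2.41687461  1.287751  ] [466.76960651 217.32786055 649.67067148]
board [544.2 234. ] -0.103 res [3.  2.5 3.  3.3]
tray [ 501.8 -219.9] 0.038 res [1.7 2.1 1.3 2. ]
square [529.4 105.9] -0.073 res [2.3 0.6 2.2 1.2]
tail [543.3 190.8] -0.041 res [0.1 0.8 0.9 0.4 0.2]
round (array([552.43821194, 274.76606306]), np.float64(-0.12399950235336246))
horn [558.2 360.3] -0.105 res [2.7 2.5 3.2]
-127.5 [531. 107.] [ 507. -347.]
board [544.2 234. ] -0.103 res [3.  2.5 3.  3.3]
tray [ 501.8 -219.9] 0.038 res [1.7 2.1 1.3 2. ]
square [529.4 105.9] -0.073 res [2.3 0.6 2.2 1.2]
tail [543.3 190.8] -0.041 res [0.1 0.8 0.9 0.4 0.2]
round (array([552.43841538, 274.76591453]), np.float64(-0.123999941277491))
horn [558.2 360.3] -0.105 res [2.7 2.5 3.2]
-127.5 [531. 107.] [ 507. -347.]
```

View pics/p1s.png

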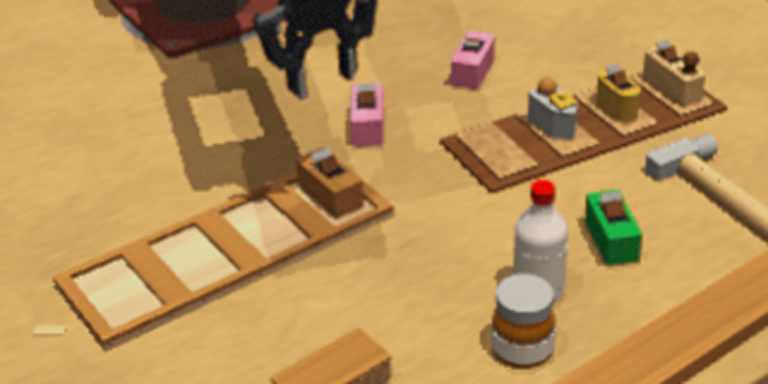

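View pics/ov_scene.png

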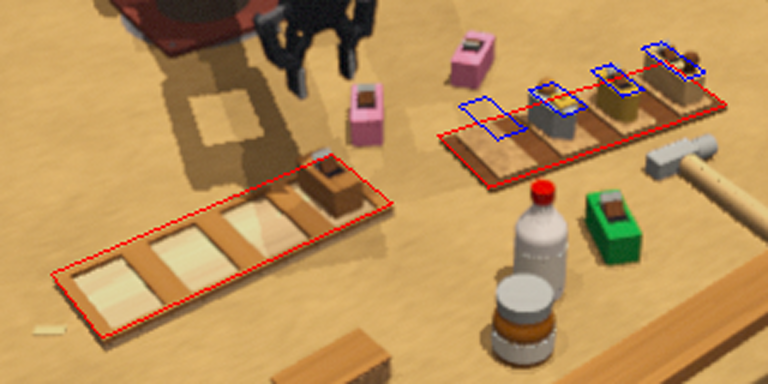

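The wrist calibration did change during the run, by about 2.7 mm along x. I'll take a fresh view of the tray from the opposite wrist orientation, so hand-eye errors cancel, and check the square plane's seating.

Run:
```python
from h import *
bot.move_pose([450,-200,250],qR(downR(-np.pi/2)));bot.sleep(.3)
s=bot.observe(); np.savez('w3.npz',p=s['ee_pos'],r=s['tcp_rot'],H=bot.camera_model('wrist')['hand_eye']); im=bot.get_image('wrist'); save(im,'wrist3.png'); print(s['time_s'],s['ee_pos'])
print(bot.camera_model('wrist')['hand_eye'][:3,3])
```

```text
15.8667 [ 449.95865211 -198.8556296   248.77819736]
[-141.99640359    0.56888012  -73.12848238]
```

View pics/wrist3.png

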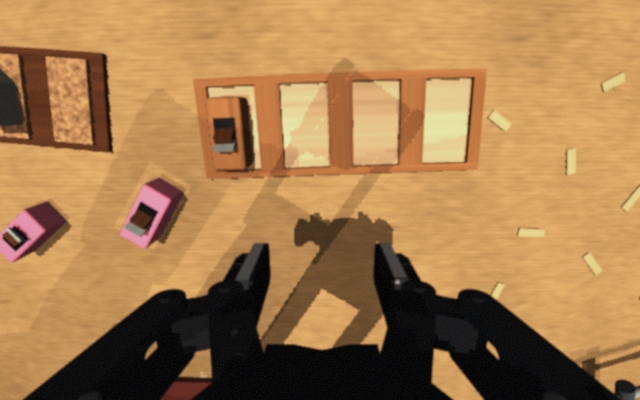

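Run:
```python
import cv2
b=cv2.imread('pics/wrist3.png')
cv2.imwrite('pics/c3.png',cv2.resize(b[55:190,185:500],None,fx=2.5,fy=2.5,interpolation=cv2.INTER_CUBIC))
cv2.imwrite('pics/c3z.png',cv2.resize(b[68:188,188:288],None,fx=5,fy=5,interpolation=cv2.INTER_CUBIC))
```

```text
(no output)
```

View pics/c3.png

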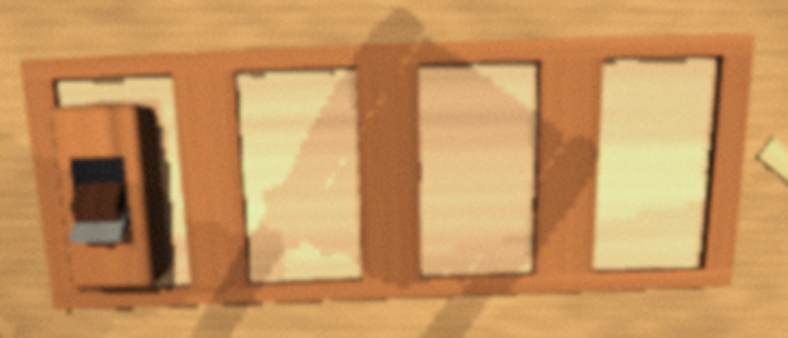

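View pics/c3z.png

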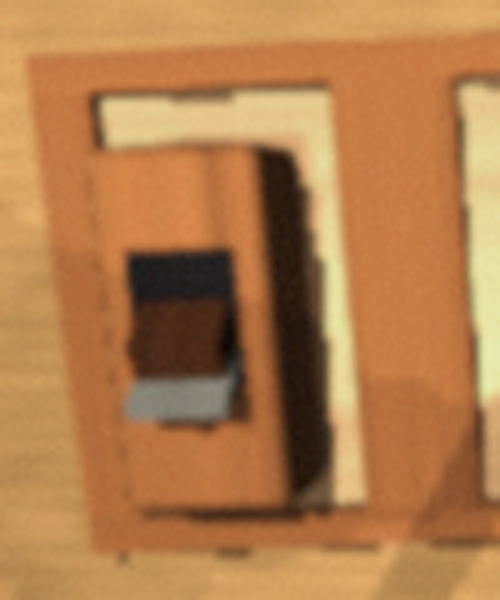

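Run:
```python
from fit import *
w3=np.load('w3.npz')
print('---')
T3=fit([(59,169.5),(-59,169.5),(-59,-169.5),(59,-169.5)],pw(un([(22,60),(54,307),(730,285),(753,36)],(185,55),2.5),15,w3),'tray3')
# inner stall corners 4 stalls (top z=15)
pts=[(53,78),(173,73),(187,286),(75,290)]
S3=fit([(40,19),(40,-19),(-40,-19),(-40,19)],pw(un([(92,150),(260,150),(290,503),(135,510)],(188,68),5),48,w3),'square')
t,th=T3;M=np.array([[np.cos(th),-np.sin(th)],[np.sin(th),np.cos(th)]])
print('square in tray',M.T@(S3[0]-t),S3[1]-th)
```

```text
board [544.2 234. ] -0.103 res [3.  2.5 3.  3.3]
tray [ 501.8 -220. ] 0.038 res [1.7 2.1 1.3 2. ]
square [529.4 105.9] -0.073 res [2.3 0.6 2.2 1.2]
tail [543.3 190.8] -0.041 res [0.1 0.8 0.9 0.4 0.2]
round (array([552.43808074, 274.71924696]), np.float64(-0.12399150753995201))
horn [558.2 360.3] -0.105 res [2.7 2.5 3.2]
---
tray3 [ 505.  -221.4] 0.035 res [1.4 1.1 1.1 1.6]
square [496.5 -94.7] 0.024 res [1.3 2.3 2.2 1.7]
square in tray [ -4.0566725  126.85787608] -0.011764300576059549
```

The square plane lies flat in its stall, 4 mm off lengthwise against ±10 of room and 0.6 mm off across. Its grasp was central using the first calibration, and the fresh tray fit (505.0) agrees with that calibration (504.4). I'll fix those values and carry on.

```bash
cat > fix.py <<'E'
import pp
from pp import *
pp.T=(np.array([504.6,-220.8]),.037)
pp.P.update(tail=(np.array([545.8,190.8]),-.041),round=(np.array([555.,274.8]),-.124),horn=(np.array([560.8,360.5]),-.104))
print('----')
E
python3 - <<'E' | sed '1,/----/d'
from fix import *
pick('tail'); save(bot.get_image('side')[100:340,140:460],'g2.png'); place('tail',42.5)
pick('round'); save(bot.get_image('side')[100:340,140:460],'g3.png'); place('round',-42.5)
save(bot.get_image('side')[100:340,140:460],'p3.png');save(bot.get_image('scene')[120:300,140:460],'p3s.png')
a=[cv2.imread('pics/'+n) for n in('g2.png','g3.png','p3.png')]+[cv2.copyMakeBorder(cv2.imread('pics/p3s.png'),0,60,0,0,cv2.BORDER_CONSTANT)]
cv2.imwrite('pics/m3.png',cv2.resize(np.vstack([np.hstack(a[:2]),np.hstack(a[2:])]),(800,600)))
E
```

```text
tail at [546.5 191.   23. ] [ 0.4 -0.1  0.2]
w 34.370297138687945 [0.1 0.6 3.8]
w 34.211521006750246 [ 0.   0.7 -3.5] 20.475
down [ 503.  -178.3   16.7] [ 0.5 -0.1 -2.6] 34.2664958874355
25.5333 [-0.4  0.3 -0.6]
round at [555.8 275.1  23.1] [-0.1 -0.  -0.3]
w 29.182341074122633 [-0.5 -0.9  3.3]
w 29.234945126524057 [-0.5 -0.1 -3.3] 30.2083
down [ 506.1 -263.3   16.7] [ 0.9  0.1 -2.7] 29.36192025454347
35.825 [-0.5 -0.3 -0.4]
```

View pics/m3.png

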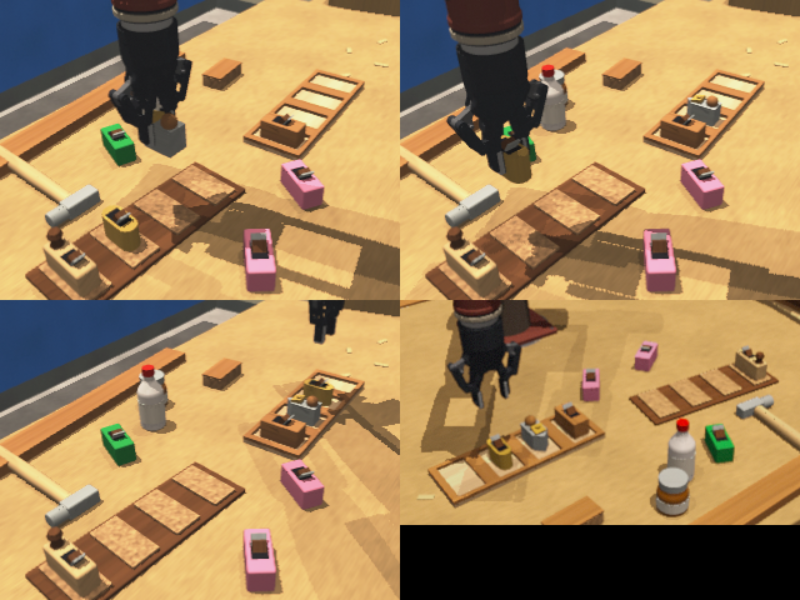

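Tail and round are in their stalls. In the scene panel the tray reads, from the left, empty, round, tail, square. Horn goes next, and then I'll take a wrist check from above.

```bash
python3 - <<'E' | sed '1,/----/d'
from fix import *
pick('horn'); place('horn',-127.5)
bot.move_pose([450,-200,250],qR(downR(-np.pi/2)));bot.sleep(.3)
s=bot.observe(); np.savez('w4.npz',p=s['ee_pos'],r=s['tcp_rot']);im=bot.get_image('wrist');print(s['time_s'])
save(cv2.resize(im[55:190,185:500],None,fx=2.5,fy=2.5,interpolation=cv2.INTER_CUBIC),'f_w.png')
save(cv2.resize(bot.get_image('scene')[180:300,140:340],None,fx=4,fy=4,interpolation=cv2.INTER_CUBIC),'f_s.png')
save(cv2.resize(bot.get_image('side')[130:250,300:460],None,fx=4.8,fy=4.8,interpolation=cv2.INTER_CUBIC),'f_d.png')
E
```

```text
horn at [561.5 360.9  23.2] [1.1 0.5 0.3]
w 31.297705523474473 [0.7 1.2 2.4]
w 31.264194845622658 [ 0.6  0.1 -2.4] 41.2083
down [ 509.3 -348.2   16.7] [-0.3 -0.5 -1.7] 31.017693433195223
47.3417 [ 0.4  0.2 -1.4]
48.4167
```

View pics/f_w.png

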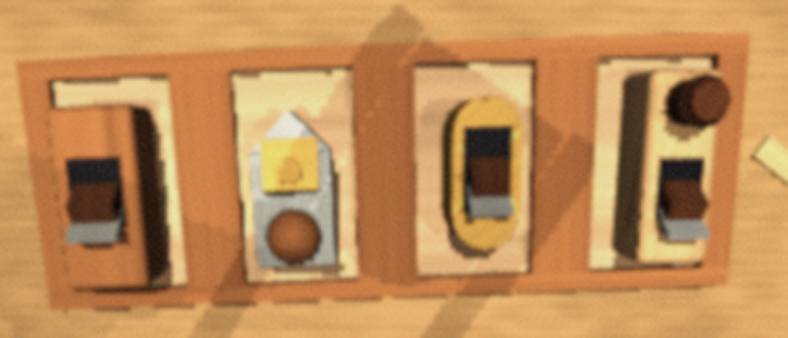

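View pics/f_s.png

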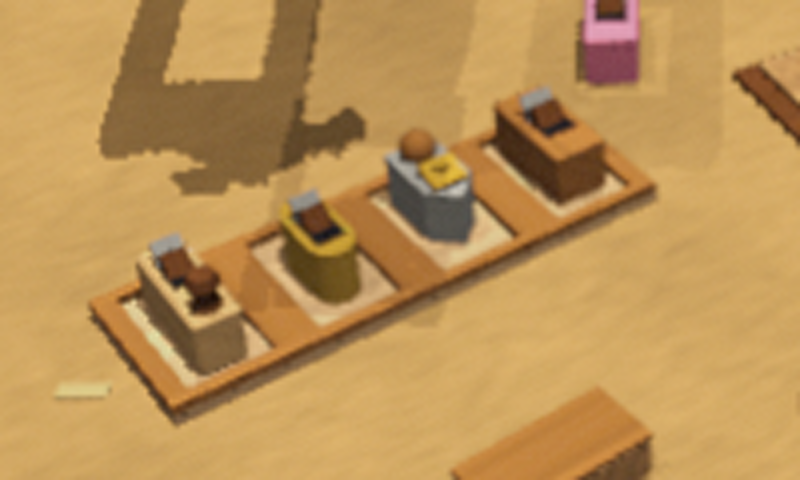

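View pics/f_d.png

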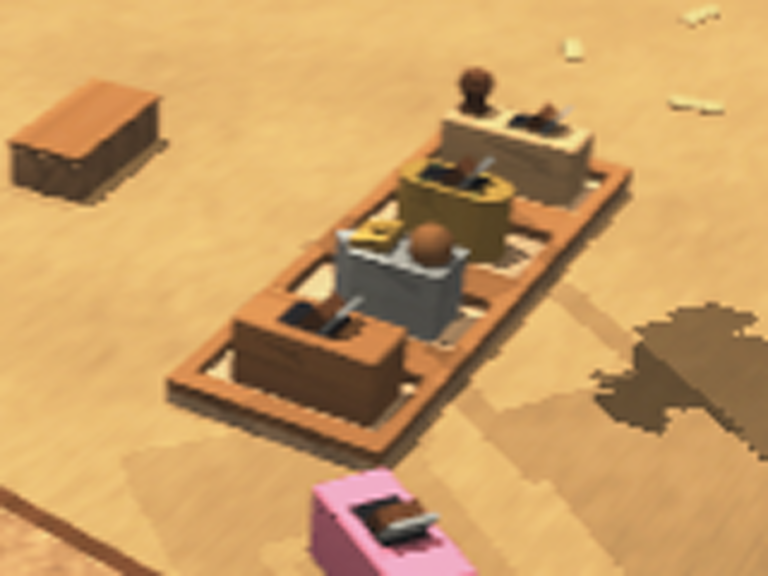

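All four planes lie level in their stalls, with pale floor visible around each. In f_s from the left they are horn (190,310), round (320,250), tail (430,190) and square (550,150). The arm is clear, so I'm handing in.

```bash
python3 -c "
from plant import bot
print(bot.finish_job())"
```

```text
the job is handed in; nothing more can be done
None
```

All four planes are in the tray in reverse order, and I handed the job in at about 48 s of the 112 s allowed. No verdict was reported.

- **Order:** seen in the scene camera, the board read square, tail, round, horn from the left. The tray now reads horn, round, tail, square.
- **Seating:** the last wrist, scene and side pictures show each plane upright and level, with stall floor visible around it. The gripper was well clear of the tray.
- **Other objects:** I did not touch the pink or green look-alikes.
- **Calibration shift:** the wrist camera calibration changed by about 2.7 mm partway through. The square plane was placed with the changed values, and a fresh view put it about 4 mm towards the robot of its stall centre, within the ±10 mm of room. I placed the other three with a position checked from the opposite wrist orientation. I judged them by eye in the final pictures rather than measuring them.

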